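# Close the filter drawer and hold a tube block in the reader's corner for a reading

## Task

Get the fluorescence reader ready: push its open filter drawer fully home until the catch seats it. Then carry the blue tube block upright to the dark reading window, lay it flat with its notched red-dot corner in the corner of the two metal fences, and press it firmly and squarely against both fences at once. The window has no clamp, so finish while still holding the block pressed there for the reading; leave the other things on the bench where they are.

Things in the scene. Friction and masses are not known exactly. Their poses are not given: they have to be found in the camera images.
- reader: White bench-top reader, 178 mm deep (its x), 160 mm wide (its y), fixed to the bench. Origin under its middle on the bench; its own x points from its front to its back, y to its left, z up. Its deck with the dark reading window is level, 62 mm above the bench and runs from x = -85 to +58 mm; a rear housing behind it (x = 58 to 88 mm) is 95 mm high.
- corner (a point): Point on the reader's deck where the inner faces of the two fences would meet; axes as the reader's. At reader x = 15 mm, y = 55 mm, z = 62 mm. Both fences are low, 12 mm above the deck, with an open gap at the corner; the deck's red dot is just behind it.
- fence_back: Aluminium fence, 8 x 68 x 12 mm, along the reader's y at the back of the window; origin at the middle of its underside. Its inner face is 4 mm in front of the origin (at reader x = 15 mm).
- fence_side: Aluminium fence, 52 x 8 x 12 mm, along the reader's x at the left of the window; origin at the middle of its underside. Its inner face is 4 mm to the right of the origin (at reader y = 55 mm).
- filter_drawer (a joint): Filter drawer in the reader's front: how far it stands open, m; 0 = fully home, up to 0.045. It slides along the reader's x with about 1.5 N of friction; over the last 10 mm a sprung ball catch first resists with a few newtons more (under 8 N in all), then draws the drawer in over the last 3 mm and holds it home.
- drawer_front (a point): Middle of the outer face of the drawer's dark front plate, 32 mm above the bench; the plate is 88 mm wide and 36 mm high, and when home its face stands 8 mm in front of the reader's front. Axes as the reader's; the drawer is pushed home along +x.
- block_center (a point): Centre of the blue tube block, 20 mm above its underside. The block is 54 mm along its own x, 78 mm along its own y and 40 mm high, with white tube caps standing 5 mm above its top, 0.2 to 0.5 kg. It slides easily on the deck and the fences (friction about 0.3). Its four sides are plain; the 54 mm width is the one to grip. With the block seated in the corner its axes are parallel to the reader's, same directions.
- block_a1 (a point): Point on the level of the block's underside, at x = +27 mm, y = +39 mm from the block's centre: where its two sides would meet at the notched corner (an 8 mm square notch, red dot beside it on top). It comes to lie on the point 'corner' when the block is seated.
- cup_c: Bystander: specimen cup with red lid, 60 mm across, 72 mm high; origin under its middle.
- cup_d: Bystander: specimen cup with blue lid, 60 mm across, 72 mm high; origin under its middle.
- marker_0: Bystander: black marker, 136 mm long (its y), 12 mm thick; origin under its middle.
- tape_roll_1: Bystander: roll of green tape lying flat, 60 mm across, 18 mm high; origin under its middle.
There are look-alikes about, which are no part of the job. Leave any orange or yellow look-alike of the part that bears block_center alone.

How it is judged (in metres and radians):
On the way, in this order (a step that is already met when the one before it is completed fails the run):
1. the filter drawer is home in its catch (value of joint filter_drawer below 0.002 m), for 0.2 s.
2. the block is pressed against both fences at once, flat on the deck, with its notched corner in their corner (distance between block_a1 and corner below 0.004 m and contact force between tube_block and fence_back above 1.5 N and contact force between tube_block and fence_side above 1.5 N), for 0.3 s.
At the end, for the whole second after the job is handed in: The drawer is home within 2 mm. The block lies on the deck, its notched corner within 4 mm of the fences' corner, square and flat to 2 degrees, at rest, and the gripper, still on it, keeps it pressed against both fences with over 1.5 N each (all of step 2 and value of joint filter_drawer below 0.002 m and angle between the x axis of block_center and the x axis of reader, either way round below 0.035 rad and angle between block_center's own z axis and vertical below 0.035 rad and contact force between tube_block and the fingers above 1.5 N and linear speed of tube_block below 0.01 m/s); the arm keeps its last pose, push and grip.
It fails at once if the block of tubes is tipped by more than 30 degrees (angle between block_center's own z axis and vertical above 0.52 rad).
It fails at once if a bystander is shifted by more than 30 mm (distance of any of cup_c, cup_d, marker_0, tape_roll_1 from where it was at the start of the episode above 0.03 m).
It also fails if it takes over 69 s, if anything falls off the work surface, if the arm or the gripper's body presses on something with over 40 N, if the wrist force passes 120 N, or if a joint passes its speed limit or range.

## Robot

A 6-joint arm with a two-finger parallel gripper is mounted at the origin on a cart in front of the work surface, level with it; the furniture and walls round the work are solid. World frame = base frame: x ahead of the robot, y to its left, z up, the work surface at z = 0. Lengths are in mm, angles in rad, forces in N, time in s.
With the tool pointing down it reaches from about 350 to 775 mm from the base axis. Payload 7.3 kg.
Tool frame: the origin (TCP) lies on the centre line of the jaws, within the pads' length; the fingertips stand 17 mm ahead of it and the grasp point (between the pads) lies 2 mm behind it; z points along the fingers, y is the line along which they close (so a half turn about z gives the same grasp; the last joint's range is limited). The gripper opens to 92 mm and grips with 3 to 60 N. Pads are 19 mm wide; open, the fingers measure 130 mm over their backs; the gripper's body (75 mm by 190 mm) begins 47 mm behind the grasp point.
Start: joints at [1.185, 0.342, 1.524, -0, 1.275, -0.146], TCP at [124.675, 509.999, 243.741] pointing down, gripper open.
Joint ranges: [-2.53, 2.53], [-0.77, 2.02], [0.04, 2.7], [-1, 4.14], [0.28, 2.66], [-3.11, 3.11]. Speed limits (rad/s): [2.57, 2.57, 3.14, 3.14, 3.14, 3.14].

## Interface

Orientations are given as [roll, pitch, yaw] about the fixed x, y, z axes, in that order (R = Rz(yaw) Ry(pitch) Rx(roll)).
In Python, from plant import bot gives the robot as it stands. The module is installed in compiled form; this text tells all that it offers.
- The arm moves only by the shell command python3 -m pendant 'ROWS'. ROWS is JSON, a list of rows, each a list of 3 entries, a list of its own where there are three numbers: the shift along the world's x, y, z as a fraction of full scale, then the turn, a rotation vector about the world's x, y, z as a fraction of full scale, then the opening, from -1 (shut) to 1 (fully open), so that 0 is half open. In form: [[[tx, ty, tz], [rx, ry, rz], claw], ...]. A call has exactly 10 rows; each row shifts and turns the commanded pose from where the row before left it; what a row does not reach is not made up. Full scale, the value 1, is 30 mm for a shift and 0.12 rad for a turn. A row lasts 1/12 s, in which the tool goes at most 41.7 mm and 7.16 degrees, less where a joint would pass 70% of its speed; a pose out of reach is approached as far as the arm can. A call with a number of a shift or a turn outside -1 to 1 is refused whole. A call with a gripper value outside its range is refused whole. The fingers move at their own pace and stop on an object; the grip force is fixed at half the most. Time passes only in rows, so rows that do not move let the fingers close, or fill a call up. It gives the time, the measured TCP pose, the force, the opening and the grip force at its end, in the units of the state.
- bot.get_obs(): the state, without advancing time (a new reading comes with each control period).
- bot.capture(name): name is "scene" or "top"; returns the picture (420x560x3 uint8, blue, green, red); there is no depth.
- bot.camera_params(name): a dict with "fovy" (degrees; the focal length in pixels is half the picture's height over the tangent of half this angle, whatever the lens; pixels are square), "cx", "cy" (the principal point, pixels), "camera_from_world" (4x4, takes a point from world to camera coordinates). Camera axes: x right, y down, z forward; pixel columns grow to the right and rows downward; lengths in mm; the calibration is good to about 2 mm. A picture is of the moment at which its call begins. camera_params takes no time and is no camera call.
- bot.close_job(): hands the job in; it is judged then, once.
The state is a dict: "time": time; "joint_positions": joint angles; "dq": joint speeds; "tau": joint torques, N m; "tool_pos": TCP position; "tcp_rot": TCP orientation; "contact_force": force on the tool from outside, world axes, zero at the start; "moment": the same for the moment, N m; "grip_width": finger opening in mm; "finger_force": force on a finger pad.
Only numpy, scipy, OpenCV 4.12 (cv2) and the standard library are available. Lean on these libraries where they do the work, as an engineer would, in place of code of your own. Each camera call takes 0.05 s, during which the arm holds its last target. There are 200 camera calls.

## Working session

There is one attempt and no reset: what is moved stays moved. The work goes in short steps, Python scripts to look and compute and a shell command to move; the robot and the scene stay as the last step left them, time stands still between calls to the robot, and variables do not carry over. Pictures are saved under pics/ and viewed, at most 10 in all, crops included, and the job is handed in when it is done.

```bash
mkdir -p pics; cat > h.py <<'E'
from plant import bot
import numpy as np, cv2
def snap(n,f):
    im=bot.capture(n); cv2.imwrite('pics/'+f,im); return im
def ray(n,uv,z):
    p=bot.camera_params(n); f=210/np.tan(np.radians(p['fovy'])/2)
    T=np.array(p['camera_from_world']); R=T[:3,:3]; c=-R.T@T[:3,3]
    d=R.T@np.array([(uv[0]-p['cx'])/f,(uv[1]-p['cy'])/f,1]); return c+d*(z-c[2])/d[2]
def proj(n,P):
    p=bot.camera_params(n); f=210/np.tan(np.radians(p['fovy'])/2)
    T=np.array(p['camera_from_world']); q=T[:3,:3]@np.array(P)+T[:3,3]; return q[:2]/q[2]*f+[p['cx'],p['cy']]
E
python3 - <<'E'
from h import *
a=snap('top','top.png');b=snap('scene','scene.png')
for n in('top','scene'): print(bot.camera_params(n))
print(bot.get_obs())
E
```

```text
{'fovy': 54.79138322940272, 'cx': 283.5926597958714, 'cy': 212.01561437418806, 'camera_from_world': array([[ 1.82817599e-02, -9.99800098e-01, -8.09570702e-03,
         1.70613493e+02],
       [-9.85791086e-01, -1.66721591e-02, -1.67146561e-01,
         5.31015342e+02],
       [ 1.66978176e-01,  1.10364091e-02, -9.85898822e-01,
         9.63847341e+02],
       [ 0.00000000e+00,  0.00000000e+00,  0.00000000e+00,
         1.00000000e+00]])}
{'fovy': 54.70258531012704, 'cx': 279.18148506240453, 'cy': 211.5744244152231, 'camera_from_world': array([[ 8.96142647e-01, -4.43644822e-01,  1.03743976e-02,
        -3.53810815e+02],
       [-3.40838007e-01, -7.03072078e-01, -6.24114658e-01,
         3.29558225e+02],
       [ 2.84179186e-01,  5.55759773e-01, -7.81263890e-01,
         6.76175728e+02],
       [ 0.00000000e+00,  0.00000000e+00,  0.00000000e+00,
         1.00000000e+00]])}
{'time': 0.1, 'joint_positions': array([ 1.18499113e+00,  3.42639131e-01,  1.52490795e+00, -8.46002544e-06,
        1.27540343e+00, -1.45974252e-01]), 'dq': array([-0.00290163, -0.0029163 , -0.00269568,  0.00179988, -0.00023093,
       -0.00017409]), 'tau': array([ 5.37256146e-04, -4.31998980e+01, -2.44699323e+01,  7.17605744e-02,
        5.25038852e-02, -8.11813857e-05]), 'tool_pos': array([124.5476051 , 509.66702556, 243.12639689]), 'tcp_rot': array([-3.14024806e+00, -1.89504574e-04,  2.90176405e+00]), 'contact_force': array([-0.03369329,  0.20095452, -0.30784804]), 'moment': array([-0.00713499,  0.00640222, -0.00764962]), 'finger_force': 0.0, 'grip_width': 91.70301091185027}
```

View pics/top.png

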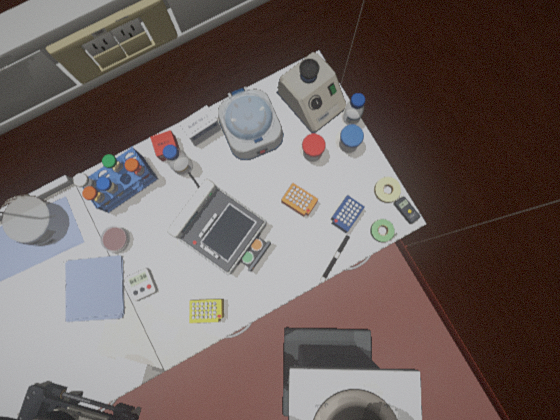

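View pics/scene.png

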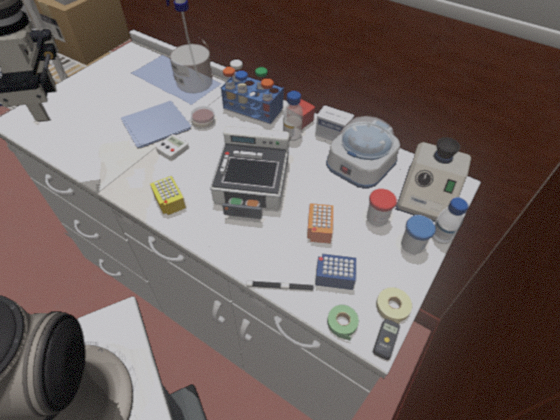

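The top view shows the reader around (225,230), with its drawer open at about (255,255) towards the lower right. The blue block is at (348,213), the marker at (336,256), and the orange and yellow look-alikes at (299,199) and (207,310). I'll enlarge the reader and block next.

```bash
python3 - <<'E'
from h import *
a=cv2.imread('pics/top.png');b=cv2.imread('pics/scene.png')
r=lambda i,x,y,w,h,k:cv2.resize(i[y:y+h,x:x+w],None,fx=k,fy=k,interpolation=cv2.INTER_CUBIC)
A=r(a,160,170,120,120,5)[:, :]; B=r(a,325,190,40,45,5)
c=np.zeros((600,800,3),np.uint8); c[:,:600]=A; c[:225,600:]=B
c[300:580,600:800]=r(b,310,245,50,70,4)
cv2.imwrite('pics/c.png',c)
E
```

```text
(no output)
```

View pics/c.png

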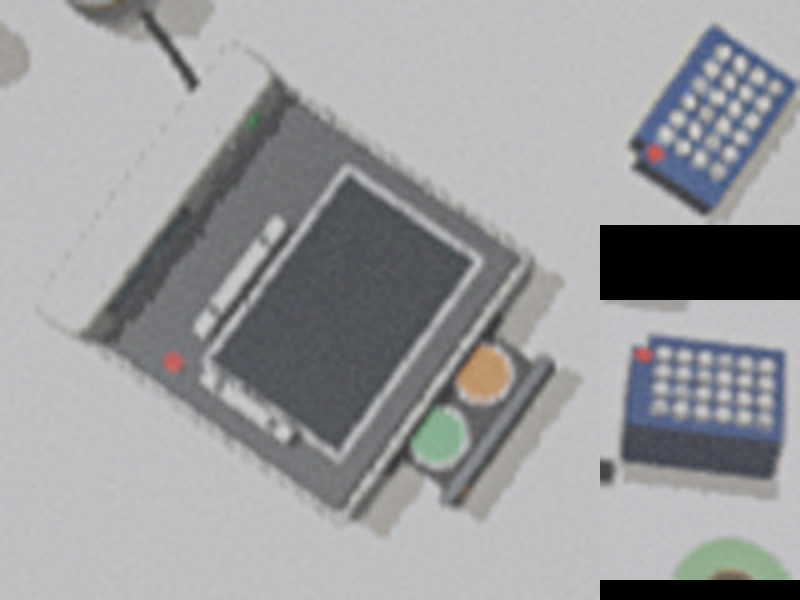

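The crop shows the deck's red dot at (173,363) and its front corners at (527,258) and (347,515). The drawer plate's top edge runs from (550,362) to (455,500). The block's red dot is at its left corner, so its axes are nearly parallel to the reader's.

```bash
python3 - <<'E'
from h import *
q=lambda x,y,z:ray('top',(160+x/5-.4,170+y/5-.4),z)[:2]
fr,fl,rr,rl=q(527,258,62),q(347,515,62),q(285,95,62),q(95,340,62)
ang=lambda v:np.degrees(np.arctan2(v[1],v[0]))
print('deck',fr,fl,rr,rl,np.linalg.norm(fr-fl),np.linalg.norm(rr-fr))
print('yaw y-dir',ang(fl-fr)-90,ang(rl-rr)-90,'x',ang(rr-fr),ang(rl-fl))
d1,d2=q(550,362,50),q(455,500,50);print('drawer',d1,d2,np.linalg.norm(d1-d2),ang(d2-d1)-90)
print('fence back top',q(282,222,74),q(207,335,74),'dot',q(173,363,62))
im=cv2.imread('pics/top.png');hsv=cv2.cvtColor(im,cv2.COLOR_BGR2HSV)
m=cv2.inRange(hsv,(105,90,70),(130,255,255)); m[:190]=0;m[235:]=0;m[:,:325]=0;m[:,366:]=0
m=cv2.morphologyEx(m,cv2.MORPH_CLOSE,np.ones((5,5)))
print(cv2.minAreaRect(cv2.findNonZero(m)))
p=lambda x,y:ray('top',(325+x/5-.4,190+y/5-.4),40)[:2]
c=[p(113,25),p(197,85),p(110,212),p(33,150)]
print('block',c,np.mean(c,0),'x',ang(c[0]-c[1]),ang(c[3]-c[2]),'y-90',ang(c[3]-c[0])-90,ang(c[2]-c[1])-90,[np.linalg.norm(c[i]-c[i-1]) for i in range(4)])
bx=[ray('top',cc,40)[:2] for cc in cv2.boxPoints(cv2.minAreaRect(cv2.findNonZero(m)))];print('boxmean',np.mean(bx,0))
for n,u,v,z in[('cupc',314,145,72),('cupd',352,134,72),('tape',383,231,18),('mark',326,275,12),('mark2',348,238,12)]:print(n,ray('top',(u,v),z)[:2])
E
```

```text
deck [501.6176092  224.70490366] [376.00143658 307.5852843 ] [581.1227295  346.72722976] [457.80362521 433.51836015] 150.49445277921427 145.63829242025736
yaw y-dir 56.58354350903804 54.86238277347465 x 56.913259631029284 56.99350650511048
drawer [452.0993184  212.78592022] [384.33883953 257.2076973 ] 81.02331007390458 56.75232978528166
fence back top [515.4471961  343.10524741] [459.93989862 376.58878997] dot [447.28957872 394.95620404]
((346.9480285644531, 212.96400451660156), (20.36506462097168, 29.472423553466797), 34.695152282714844)
block [array([576.04612371,  20.58034413]), array([546.01164468, -21.2142566 ]), array([481.22015804,  22.8170169 ]), array([511.66959496,  60.9305698 ])] [528.73688035  20.77841856] x 54.298181257712336 51.37816574674958 y-90 57.92114197863904 55.800590020594 [np.float64(75.97682649990517), np.float64(51.467063060792384), np.float64(78.33702692855245), np.float64(48.783307838426836)]
boxmean [529.30603787  21.53109083]
cupc [694.09070566 106.95344206]
cupd [724.2869696   12.10022728]
tape [488.04385182 -72.52320112]
mark [375.3139139   71.11651534]
mark2 [469.33762233  15.29333081]
```

```bash
python3 -m pendant '[[[0.9,-1,0],[0,0,-0.28],-1],[[0.9,-1,0],[0,0,-0.28],-1],[[0.9,-1,0],[0,0,-0.28],-1],[[0.9,-1,0],[0,0,-0.28],-1],[[0.9,-1,0],[0,0,-0.28],-1],[[0.9,-1,0],[0,0,-0.28],-1],[[0.9,-1,0],[0,0,-0.28],-1],[[0.9,-1,0],[0,0,-0.28],-1],[[0.9,-1,0],[0,0,-0.28],-1],[[0.9,-1,0],[0,0,-0.28],-1]]'
```

```text
time: 0.93
tool_pos: [395.4, 208.2, 243.6]
tcp_rot: [-3.142, -0.0, 2.564]
contact_force: [1.0, 1.3, 0.4]
grip_width: 29.8
finger_force: 0.0
```

```bash
python3 -m pendant '[[[0,-0.2,-0.7],[0,0,0],-1],[[0,0,-0.9],[0,0,0],-1],[[0,0,-0.9],[0,0,0],-1],[[0,0,-0.9],[0,0,0],-1],[[0,0,-0.9],[0,0,0],-1],[[0,0,-0.9],[0,0,0],-1],[[0,0,-0.9],[0,0,0],-1],[[0,0,-0.6],[0,0,0],-1],[[0,0,-0.1],[0,0,0],-1],[[0,0,0],[0,0,0],-1]]'; python3 - <<'E'
from h import *
a=snap('scene','s2.png');t=snap('top','t2.png')
c=np.zeros((600,800,3),np.uint8)
c[:400,:400]=cv2.resize(a[130:230,190:290],None,fx=4,fy=4); c[:400,400:]=cv2.resize(t[190:290,190:290],None,fx=4,fy=4)
cv2.imwrite('pics/c2.png',c[:400]); print(bot.get_obs()['tool_pos'],bot.get_obs()['contact_force'])
E
```

```text
time: 1.77
tool_pos: [393.9, 203.7, 38.9]
tcp_rot: [-3.139, -0.002, 2.566]
contact_force: [-0.0, -0.0, 0.2]
grip_width: 0.3
finger_force: 0.0
[395.23609272 204.19338917  40.50608987] [ 0.35891041 -0.61319795  0.16647692]
```

View pics/c2.png

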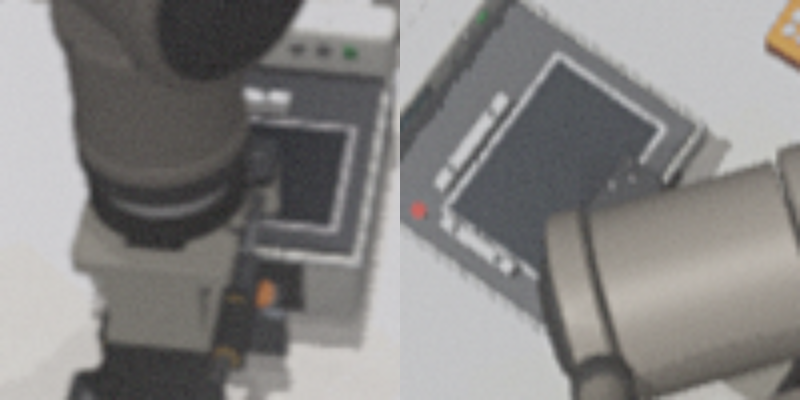

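The fingers are standing in front of the drawer plate. Now I'll push along the reader's +x.

```bash
python3 -m pendant '[[[0.08,0.125,0],[0,0,0],-1],[[0.08,0.125,0],[0,0,0],-1],[[0.08,0.125,0],[0,0,0],-1],[[0.08,0.125,0],[0,0,0],-1],[[0.08,0.125,0],[0,0,0],-1],[[0.08,0.125,0],[0,0,0],-1],[[0.08,0.125,0],[0,0,0],-1],[[0.08,0.125,0],[0,0,0],-1],[[0.08,0.125,0],[0,0,0],-1],[[0.08,0.125,0],[0,0,0],-1]]'
```

```text
time: 2.7
tool_pos: [418.4, 241.0, 39.6]
tcp_rot: [-3.139, -0.0, 2.566]
contact_force: [-0.8, -7.5, 2.9]
grip_width: 0.7
finger_force: 3.2
```

```bash
python3 -m pendant '[[[0.036,0.056,0],[0,0,0],-1],[[0.036,0.056,0],[0,0,0],-1],[[0.036,0.056,0],[0,0,0],-1],[[0.036,0.056,0],[0,0,0],-1],[[0.036,0.056,0],[0,0,0],-1],[[0,0,0],[0,0,0],-1],[[0,0,0],[0,0,0],-1],[[0,0,0],[0,0,0],-1],[[0,0,0],[0,0,0],-1],[[0,0,0],[0,0,0],-1]]'
```

```text
time: 3.53
tool_pos: [421.3, 246.2, 39.5]
tcp_rot: [-3.132, -0.002, 2.566]
contact_force: [-6.4, -23.1, 12.4]
grip_width: 0.5
finger_force: 11.7
```

The force reached 24 N against the hard stop, so the drawer should be home. I'll back off and lift to check it from the pictures.

```bash
python3 -m pendant '[[[-0.2,-0.3,0],[0,0,0],-1],[[-0.2,-0.3,0],[0,0,0],-1],[[-0.2,-0.3,0.3],[0,0,0],-1],[[0,0,1],[0,0,0],0],[[0,0,1],[0,0,0],1],[[0.3,-0.5,1],[0,0,0],1],[[0.6,-0.95,0.5],[0,0,0],1],[[0.6,-0.95,0],[0,0,0],1],[[0.6,-0.95,0],[0,0,0],1],[[0.6,-0.95,0],[0,0,0],1]]'; python3 - <<'E'
from h import *
a=snap('scene','s3.png');t=snap('top','t3.png')
c=np.zeros((400,800,3),np.uint8)
c[:400,:400]=cv2.resize(a[130:230,190:290],None,fx=4,fy=4); c[:400,400:]=cv2.resize(t[180:280,190:290],None,fx=4,fy=4)
cv2.imwrite('pics/c3.png',c)
E
```

```text
time: 4.37
tool_pos: [488.1, 93.0, 154.4]
tcp_rot: [3.14, 0.001, 2.566]
contact_force: [0.2, -0.6, -0.6]
grip_width: 42.3
finger_force: 0.0
```

View pics/c3.png

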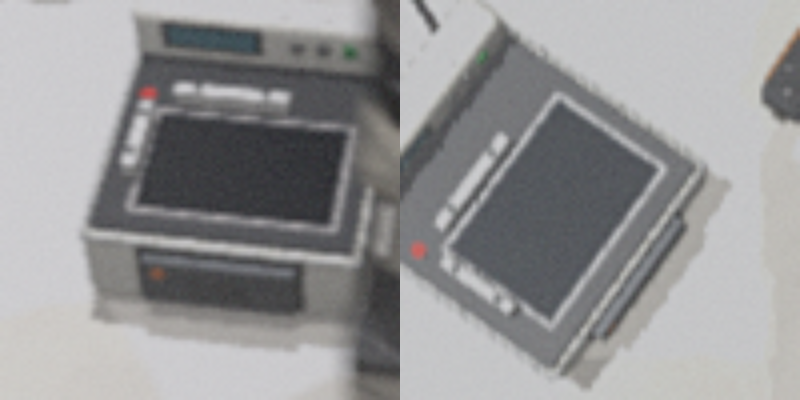

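The drawer's front plate is now close to the reader front, so it is home. Next I go over the block and down.

```bash
python3 -m pendant '[[[0.46,-0.8,0],[0,0,0],1],[[0.46,-0.8,0],[0,0,0],1],[[0.46,-0.8,0],[0,0,0],1],[[0,0,0],[0,0,0],1],[[0,0,-0.8],[0,0,0],1],[[0,0,-0.8],[0,0,0],1],[[0,0,-0.8],[0,0,0],1],[[0,0,0],[0,0,0],1],[[0,0,0],[0,0,0],1],[[0,0,0],[0,0,0],1]]'; python3 - <<'E'
from h import *
a=snap('scene','s4.png')
cv2.imwrite('pics/c4.png',cv2.resize(a[190:340,260:420],None,fx=4,fy=4))
E
```

```text
time: 5.3
tool_pos: [529.0, 22.6, 82.8]
tcp_rot: [3.141, 0.001, 2.566]
contact_force: [0.3, -0.2, -0.0]
grip_width: 91.8
finger_force: 0.0
```

View pics/c4.png

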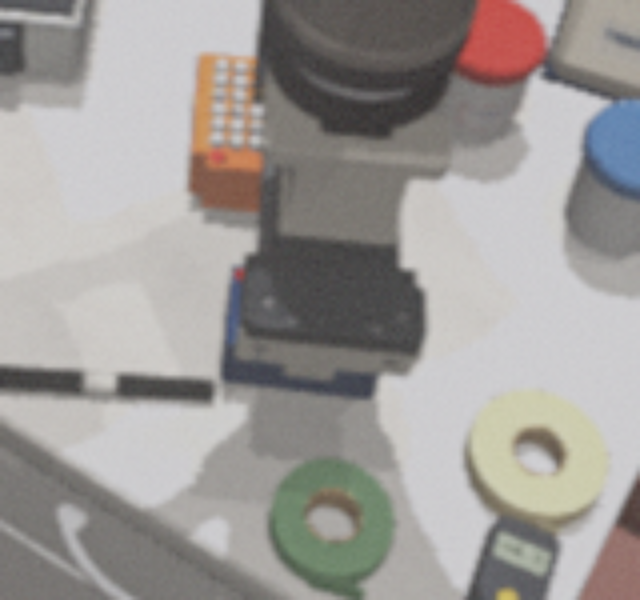

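The gripper is over the block, but its rear finger would come near the orange look-alike, so I'll check the clearance.

```bash
python3 - <<'E'
from h import *
im=cv2.imread('pics/top.png');hsv=cv2.cvtColor(im,cv2.COLOR_BGR2HSV)
m=cv2.inRange(hsv,(5,120,80),(18,255,255)); m[:180]=0;m[222:]=0;m[:,:275]=0;m[:,325:]=0
h=cv2.convexHull(cv2.findNonZero(m))[:,0]
ex=np.array([.547,.837]);ey=np.array([-.837,.547]);c=np.array([529,21.5])
P=np.array([ray('top',p,40)[:2]-c for p in h]);print(np.round(np.c_[P@ex,P@ey]).tolist())
E
```

```text
[[81.0, 18.0], [80.0, 24.0], [80.0, 51.0], [81.0, 55.0], [87.0, 62.0], [90.0, 64.0], [104.0, 64.0], [146.0, 65.0], [153.0, 64.0], [155.0, 56.0], [156.0, 19.0], [155.0, 15.0], [151.0, 13.0], [100.0, 12.0], [91.0, 12.0], [84.0, 14.0]]
```

```bash
python3 -m pendant '[[[0,0,-0.8],[0,0,0],0.8],[[0,0,-0.8],[0,0,0],0.8],[[0,0,-0.06],[0,0,0],0.8],[[0,0,0],[0,0,0],-1],[[0,0,0],[0,0,0],-1],[[0,0,0],[0,0,0],-1],[[0,0,0],[0,0,0],-1],[[0,0,0],[0,0,0],-1],[[0,0,0],[0,0,0],-1],[[0,0,0],[0,0,0],-1]]'
```

```text
time: 6.18
tool_pos: [529.1, 21.9, 33.0]
tcp_rot: [3.141, 0.002, 2.566]
contact_force: [-1.4, 0.9, 7.2]
grip_width: 53.7
finger_force: 29.9
```

```bash
python3 -m pendant '[[[0,0,0.6],[0,0,0],-1],[[0,0,0.8],[0,0,0],-1],[[0,0,0.8],[0,0,0],-1],[[0,0,0.8],[0,0,0],-1],[[0,0,0.7],[0,0,0],-1],[[-0.1,0.5,0],[0,0,0],-1],[[-0.2,0.9,0],[0,0,0],-1],[[-0.2,0.9,0],[0,0,0],-1],[[-0.2,0.9,0],[0,0,0],-1],[[-0.2,0.9,0],[0,0,0],-1]]'
```

```text
time: 7.02
tool_pos: [500.6, 145.9, 142.7]
tcp_rot: [-3.141, -0.001, 2.565]
contact_force: [0.2, -0.7, -3.3]
grip_width: 53.6
finger_force: 29.9
```

```bash
python3 -m pendant '[[[-0.13,0.73,0],[0,0,0],-1],[[-0.13,0.73,0],[0,0,0],-1],[[-0.13,0.73,0],[0,0,0],-1],[[-0.13,0.73,0],[0,0,0],-1],[[-0.13,0.73,0],[0,0,0],-1],[[-0.13,0.73,0],[0,0,0],-1],[[-0.13,0.73,0],[0,0,0],-1],[[-0.13,0.65,0],[0,0,0],-1],[[0,0,0],[0,0,0],-1],[[0,0,0],[0,0,0],-1]]'; python3 - <<'E'
from h import *
a=snap('scene','s5.png');t=snap('top','t5.png')
c=np.zeros((400,800,3),np.uint8)
c[:400,:400]=cv2.resize(a[120:220,200:300],None,fx=4,fy=4); c[:400,400:]=cv2.resize(t[170:270,160:260],None,fx=4,fy=4)
cv2.imwrite('pics/c5.png',c)
E
```

```text
time: 7.85
tool_pos: [469.5, 318.2, 142.4]
tcp_rot: [-3.14, -0.0, 2.568]
contact_force: [0.3, -0.4, -3.2]
grip_width: 54.1
finger_force: 29.9
```

View pics/c5.png

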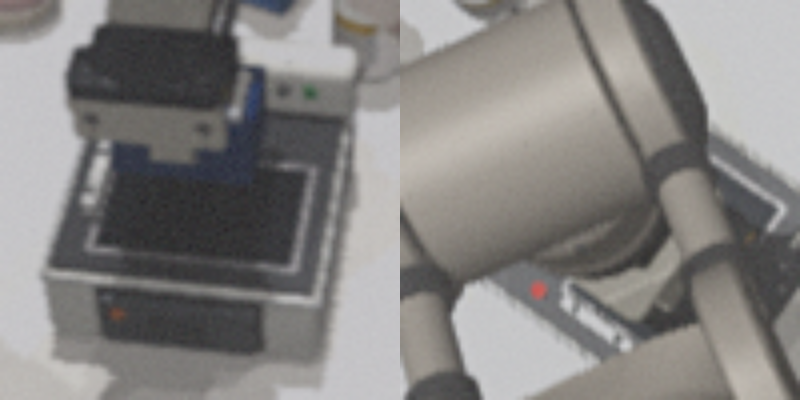

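The block hangs upright above the window, its bottom front edge between about (118,172) and (245,182) in the left crop. I'll check where it sits in the grip.

```bash
python3 - <<'E'
from h import *
ex=np.array([.547,.837]);ey=np.array([-.837,.547]);c=np.array([486.5,339.3])
for u,v,z in[(115,172,109.5),(247,183,109.5),(47,270,62),(320,302,62),(150,93,62)]:
    off=(200,120)
    P=ray('scene',(off[0]+u/4-.4,off[1]+v/4-.4),z)[:2]-c; print(u,v,P@ex,P@ey)
b=cv2.imread('pics/scene.png')
E
```

```text
115 172 -51.35619860512858 38.12916016839431
247 183 -50.41339151342069 -34.64569818967598
47 270 -85.43773054770274 74.08901823798698
320 302 -89.42077456952268 -79.83672818811844
150 93 65.98885564151252 43.92359135326536
```

```bash
python3 -m pendant '[[[0,0,-0.5],[0,0,0],-1],[[0,0,-0.5],[0,0,0],-1],[[0,0,-0.3],[0,0,0],-1],[[0,0,-0.1],[0,0,0],-1],[[0,0,-0.05],[0,0,0],-1],[[0,0,-0.05],[0,0,0],-1],[[0,0,-0.05],[0,0,0],-1],[[0,0,-0.03],[0,0,0],-1],[[0,0,0],[0,0,0],-1],[[0,0,0],[0,0,0],-1]]'
```

```text
time: 8.78
tool_pos: [470.4, 317.8, 95.8]
tcp_rot: [3.141, 0.0, 2.566]
contact_force: [-0.5, 0.2, -2.8]
grip_width: 54.1
finger_force: 29.9
```

```bash
python3 -m pendant '[[[0,0,-0.04],[0,0,0],-1],[[0,0,-0.04],[0,0,0],-1],[[0.03,0.045,0],[0,0,0],-1],[[0.03,0.045,0],[0,0,0],-1],[[0.03,0.045,0],[0,0,0],-1],[[0.03,0.045,0],[0,0,0],-1],[[0.03,0.045,0],[0,0,0],-1],[[0.03,0.045,0],[0,0,0],-1],[[0.03,0.045,0],[0,0,0],-1],[[0,0,0],[0,0,0],-1]]'
```

```text
time: 9.62
tool_pos: [477.0, 326.9, 95.0]
tcp_rot: [3.141, 0.001, 2.566]
contact_force: [-3.6, -5.2, 10.0]
grip_width: 53.9
finger_force: 29.9
```

```bash
python3 -m pendant '[[[0,0,0.03],[0,0,0],-1],[[0.018,0.028,0],[0,0,0],-1],[[0.018,0.028,0],[0,0,0],-1],[[0.018,0.028,0],[0,0,0],-1],[[0.018,0.028,0],[0,0,0],-1],[[0.018,0.028,0],[0,0,0],-1],[[0.018,0.028,0],[0,0,0],-1],[[0.018,0.028,0],[0,0,0],-1],[[0,0,0],[0,0,0],-1],[[0,0,0],[0,0,0],-1]]'
```

```text
time: 10.45
tool_pos: [479.8, 331.7, 95.1]
tcp_rot: [-3.139, 0.0, 2.566]
contact_force: [-5.1, -8.9, 10.5]
grip_width: 53.6
finger_force: 29.9
```

```bash
python3 -m pendant '[[[0,0,0.02],[0,0,0],-1],[[-0.042,0.027,0],[0,0,0],-1],[[-0.042,0.027,0],[0,0,0],-1],[[-0.042,0.027,0],[0,0,0],-1],[[-0.042,0.027,0],[0,0,0],-1],[[-0.042,0.027,0],[0,0,0],-1],[[-0.042,0.027,0],[0,0,0],-1],[[-0.042,0.027,0],[0,0,0],-1],[[-0.042,0.027,0],[0,0,0],-1],[[0,0,0],[0,0,0],-1]]'
```

```text
time: 11.28
tool_pos: [470.9, 337.7, 95.2]
tcp_rot: [-3.14, 0.002, 2.566]
contact_force: [1.5, -10.5, 5.1]
grip_width: 54.1
finger_force: 29.9
```

```bash
python3 -m pendant '[[[-0.028,0.018,0],[0,0,0],-1],[[-0.028,0.018,0],[0,0,0],-1],[[-0.028,0.018,0],[0,0,0],-1],[[-0.028,0.018,0],[0,0,0],-1],[[-0.028,0.018,0],[0,0,0],-1],[[0,0,0],[0,0,0],-1],[[0,0,0],[0,0,0],-1],[[0,0,0],[0,0,0],-1],[[0,0,0],[0,0,0],-1],[[0,0,0],[0,0,0],-1]]'; python3 -c "
from h import *
o=bot.get_obs();print(o['contact_force'],o['moment'],o['tool_pos'])
a=snap('scene','s6.png')
cv2.imwrite('pics/c6.png',cv2.resize(a[110:220,195:305],None,fx=5,fy=5,interpolation=cv2.INTER_CUBIC))"
```

```text
time: 12.12
tool_pos: [466.8, 340.4, 95.1]
tcp_rot: [-3.14, 0.002, 2.566]
contact_force: [1.0, -9.1, 5.5]
grip_width: 53.7
finger_force: 29.9
[ 1.02362915 -9.12350343  5.45059614] [-1.59210206 -0.18123813 -0.01031894] [466.80438395 340.44502942  95.13803674]
```

View pics/c6.png

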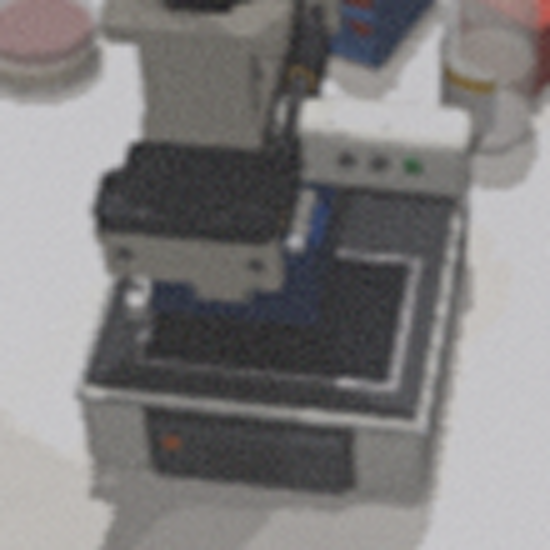

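The block's left edge, near (152,305), is just short of the side fence at about (140,300). The y force is still only friction, so I keep sliding.

```bash
python3 -m pendant '[[[-0.028,0.018,0],[0,0,0],-1],[[-0.028,0.018,0],[0,0,0],-1],[[-0.028,0.018,0],[0,0,0],-1],[[-0.028,0.018,0],[0,0,0],-1],[[-0.028,0.018,0],[0,0,0],-1],[[0,0,0],[0,0,0],-1],[[0,0,0],[0,0,0],-1],[[0,0,0],[0,0,0],-1],[[0,0,0],[0,0,0],-1],[[0,0,0],[0,0,0],-1]]'
```

```text
time: 13.0
tool_pos: [466.1, 341.0, 95.5]
tcp_rot: [-3.141, 0.009, 2.566]
contact_force: [12.9, -19.4, 2.3]
grip_width: 53.6
finger_force: 29.9
```

Contact with both fences now: about 9 N on the back one and 21 N on the side one. I'll balance the press.

```bash
python3 -m pendant '[[[0.02,0.007,-0.01],[0,0,0],-1],[[0.02,0.007,-0.01],[0,0,0],-1],[[0.02,0.007,0],[0,0,0],-1],[[0.02,0.007,0],[0,0,0],-1],[[0,0,0],[0,0,0],-1],[[0,0,0],[0,0,0],-1],[[0,0,0],[0,0,0],-1],[[0,0,0],[0,0,0],-1],[[0,0,0],[0,0,0],-1],[[0,0,0],[0,0,0],-1]]'; python3 -c "
from h import *
o=bot.get_obs();print(o['contact_force'],o['moment'],o['tool_pos'],o['tcp_rot'])
a=snap('scene','s7.png')
cv2.imwrite('pics/c7.png',cv2.resize(a[130:200,205:275],None,fx=8,fy=8,interpolation=cv2.INTER_CUBIC))"
```

```text
time: 13.83
tool_pos: [466.2, 341.0, 95.4]
tcp_rot: [-3.137, 0.006, 2.566]
contact_force: [4.0, -24.1, 12.6]
grip_width: 53.4
finger_force: 29.9
[  3.96652489 -24.11723508  12.60917463] [-3.97282215 -0.69753054  0.12897247] [466.23262948 341.02853653  95.38073668] [-3.13662099  0.00626524  2.56643467]
```

View pics/c7.png

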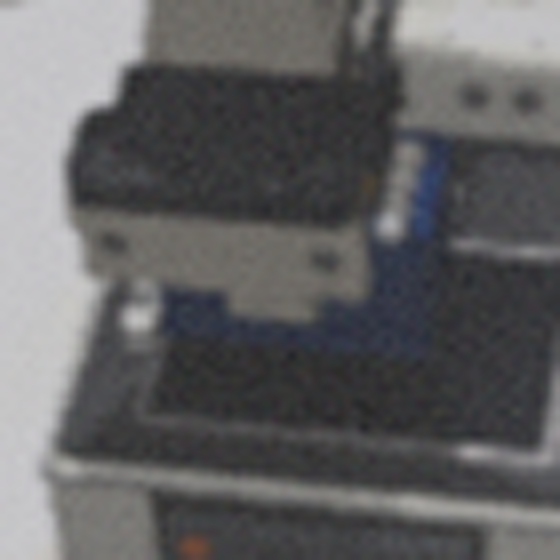

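The block is touching the side fence, and it did not move when I pressed harder against the back one. Both forces are about 17 N and the yaw moment is small, so it sits square. I'm handing in.

```bash
python3 -c "
from plant import bot
print(bot.close_job())"
```

```text
the job is handed in; nothing more can be done
None
```

I pushed the drawer home and handed the job in at about 14 s, with the gripper still holding the blue block in the fences' corner at about 17 N on each fence; the hand-in returned no verdict.

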